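# Return the melting crucibles to their rack in order of size

### The arm

A 7-joint arm with a two-finger parallel gripper is mounted at the origin on a cart in front of the work surface, level with it; the furniture and walls round the work are solid. World frame = base frame: x ahead of the robot, y to its left, z up, the work surface at z = 0. Lengths are in m, angles in degrees, forces in N, time in s.
With the tool pointing down it reaches from about 0.425 to 0.875 m from the base axis. Payload 4.7 kg.
Tool frame: the origin (TCP) lies between the finger pads; the fingertips stand env.tip_reach ahead of it and the grasp point (between the pads) lies 2 mm behind it (env.tip_reach is the distance from the TCP to the fingertips, in m); z points along the fingers, y is the line along which they close (so a half turn about z gives the same grasp; the last joint's range is limited). The gripper opens to 87 mm and grips with 3 to 60 N. Pads are 19 mm wide; open, the fingers measure 117 mm over their backs; the gripper's body (75 mm by 190 mm) begins 51 mm behind the grasp point.
Start: joints at [-70.411, 18.392, -4.016, 83.108, 1.295, 78.541, -3.26], TCP at [0.209, 0.615, 0.24] pointing down, gripper open.
Joint ranges: [-163.93, 163.93], [-17.29, 119.83], [-79.2, 71.16], [3.27, 140.29], [-89.18, 269.18], [5.43, 117.66], [-154.24, 154.24]. Speed limits (degrees/s): [147.25, 147.25, 180, 180, 180, 180, 180].

### API

Orientations are given as [roll, pitch, yaw] about the fixed x, y, z axes, in that order (R = Rz(yaw) Ry(pitch) Rx(roll)).
In Python, from cell import env gives the robot as it stands.
- The arm moves only by the tool hand_motion, called after "Call:" as name(argument=value, ...) on one line, values as JSON. Schema: {"type":"object","properties":{"segments":{"type":"string"},"grip_force":{"type":"number"},"only":{"type":"string"},"quiet":{"type":"boolean"},"lines":{"type":"string"}},"required":["segments"],"additionalProperties":false}. segments is a string of 1 to 8 rows, parted by semicolons, with the numbers parted by commas; each row has 5 numbers: dx, dy, dz in m, then a turn about the tool's z in degrees, then the finger opening in m; each row is the pose to reach, as a shift and turn from the pose commanded when the call began, along the tool's axes at that moment; what a row does not reach only later rows make up. A row lasts 1/12 s, in which the tool goes at most 0.0417 m and 7.16 degrees, less where a joint would pass 70% of its speed; a pose out of reach is approached as far as the arm can. The fingers move at their own pace and stop on an object; grip_force is the grip in N (left out, the last holds). Time passes only in rows, so rows that do not move let the fingers close. The tool returns the time, the measured TCP pose, the force, the opening and the grip force at its end. only (a regular expression) keeps the lines of the reply that match it, lines (a string "A,B") keeps lines A to B, and quiet returns only ok. Input that does not fit is refused with a message, and nothing moves.
- env.get_obs(): the state, without advancing time (a new reading comes with each control period).
- env.read_camera(name): name is "scene" or "top" or "wrist"; returns a dict with "color" (400x640x3 uint8, blue, green, red), "fx", "fy", "cx", "cy" (pixels), "world_from_camera" (4x4, takes a point from camera to world coordinates). Camera axes: x right, y down, z forward; pixel columns grow to the right and rows downward; lengths in m; the calibration is good to about 2 mm. A picture is of the moment at which its call begins. There is no depth.
- env.sign_off(): hands the job in; it is judged then, once.
The state is a dict: "time_s": time; "qpos": joint angles; "joint_velocities": joint speeds; "effort": joint torques, N m; "tool_pos": TCP position; "tool_rot": TCP orientation; "force": force on the tool from outside, world axes, zero at the start; "wrist_torque": the same for the moment, N m; "grip_width": finger opening in m; "grasp_force": force on a finger pad.
Only numpy, scipy, OpenCV 4.12 (cv2) and the standard library are available. Lean on these libraries where they do the work, as an engineer would, in place of code of your own. Each camera call takes 0.05 s, during which the arm holds its last target. There are 200 camera calls.

### The job

The four graphite crucibles were left on the kiln shelf after melting. Put them back in the metal rack in order of size, each upright in the hole that fits it, with its collar resting flat on the plate. Set them down without dropping or tipping any, and leave the bowl, the copper and the beeswax where they are.

Things in the scene. Friction and masses are not known exactly. Their poses are not given: they have to be found in the camera images.
- crucible_s: the smallest of four dark grey graphite crucibles, upright, loose, about 40 g. From below: tapered body 22 mm high, 15 mm across at the foot, 24 mm at the top; collar 32 mm across, 5 mm thick; straight wall 24 mm across, 18 mm high above the collar: grip this from outside, fingertips above the collar. Total height 45 mm. Origin: centre of the foot's underside, z up.
- crucible_m: the second smallest of four dark grey graphite crucibles, upright, loose, about 70 g. From below: tapered body 24 mm high, 19 mm across at the foot, 31 mm at the top; collar 39 mm across, 5 mm thick; straight wall 31 mm across, 21 mm high above the collar: grip this from outside, fingertips above the collar. Total height 50 mm. Origin: centre of the foot's underside, z up.
- crucible_l: the second largest of four dark grey graphite crucibles, upright, loose, about 110 g. From below: tapered body 26 mm high, 23 mm across at the foot, 38 mm at the top; collar 46 mm across, 5 mm thick; straight wall 38 mm across, 24 mm high above the collar: grip this from outside, fingertips above the collar. Total height 55 mm. Origin: centre of the foot's underside, z up.
- crucible_xl: the largest of four dark grey graphite crucibles, upright, loose, about 170 g. From below: tapered body 28 mm high, 27 mm across at the foot, 45 mm at the top; collar 53 mm across, 5 mm thick; straight wall 45 mm across, 27 mm high above the collar: grip this from outside, fingertips above the collar. Total height 60 mm. Origin: centre of the foot's underside, z up.
- rack: fixed bright metal rack: plate 66 (x) by 200 mm (y), top 40 mm above the board; four holes in a row at x = 0, y and diameter in mm: -76.5: 27.5, -36.0: 34.5, +11.5: 41.5, +66.0: 48.5, smallest crucible to largest. Each hangs through its hole by the collar, centred by its taper. Origin: on the board under the plate's centre; x away from the robot, yaw within 0.12.
- kiln_shelf: pale kiln shelf on which the crucibles stand at the start: fixed slab 165 x 165 mm, 12 mm thick, across the handpiece from the rack. Origin: centre of its underside. Shelf and rack lie on a fixed wooden board, top z = 0.100 m, x 0.395 to 0.59 m, y -0.285 to 0.28 m (behind it a narrower strip to x = 0.65). The bench front, 260 mm high, bounds it from x = 0.66 m on and at y = 0.29 and -0.30 m.
- flux_bowl: small cream bowl, 57 mm across, 24 mm high, loose, on the middle of the board, to be left alone. Above it a fixed handpiece lies fore and aft: y = -60 to 40 mm, from x = 0.42 m on, z = 0.20 to 0.29 m. Carry things across above it (undersides over z = 0.30 m); beside it keep the gripper's long side fore and aft. Origin: centre of its underside.
- copper_strip: short copper bar, 12 x 55 x 8 mm, loose, at the back of the board, to be left alone. Origin: centre of its underside.
- beeswax: amber-brown block of beeswax, 30 x 40 x 15 mm, loose, at the back of the board, to be left alone. Origin: centre of its underside. To the left of the board, beyond y = 0.30 m and from x = 0.42 m on, a fixed gas torch and a tool post stand up to z = 0.60 m: start by moving clear of them, up and in front of the board.

How it is judged (in metres and radians):
At the end, for the whole second after the job is handed in: Each of the four crucibles stands in its own hole of the rack: foot centre within 8 mm of the hole's centre along each of the rack's axes, collar on the plate (height within 3 mm), upright within 0.1 rad, and at rest (below 0.02 m/s) (x of crucible_s in the frame of rack between -0.008 and 0.008 m and y of crucible_s in the frame of rack between -0.0845 and -0.0685 m and z of crucible_s in the frame of rack between 0.015 and 0.021 m and angle between each of crucible_s, crucible_m, crucible_l, crucible_xl's own z axis and vertical below 0.1 rad and linear speed of each of crucible_s, crucible_m, crucible_l, crucible_xl below 0.02 m/s and x of crucible_m in the frame of rack between -0.008 and 0.008 m and y of crucible_m in the frame of rack between -0.044 and -0.028 m and z of crucible_m in the frame of rack between 0.013 and 0.019 m and x of crucible_l in the frame of rack between -0.008 and 0.008 m and y of crucible_l in the frame of rack between 0.0035 and 0.0195 m and z of crucible_l in the frame of rack between 0.011 and 0.017 m and x of crucible_xl in the frame of rack between -0.008 and 0.008 m and y of crucible_xl in the frame of rack between 0.058 and 0.074 m and z of crucible_xl in the frame of rack between 0.009 and 0.015 m); the robot touches nothing.
It fails at once if a crucible is tipped over (angle between any of crucible_s, crucible_m, crucible_l, crucible_xl's own z axis and vertical above 0.7 rad).
It fails at once if a crucible is dropped or thrown: it moves faster than 0.6 m/s with no finger on it ((linear speed of crucible_s above 0.6 m/s and contact force between the fingers and crucible_s below 0.05 N) or (linear speed of crucible_m above 0.6 m/s and contact force between the fingers and crucible_m below 0.05 N) or (linear speed of crucible_l above 0.6 m/s and contact force between the fingers and crucible_l below 0.05 N) or (linear speed of crucible_xl above 0.6 m/s and contact force between the fingers and crucible_xl below 0.05 N)).
It fails at once if the bowl, the copper bar or the beeswax is moved by more than 30 mm (distance of any of flux_bowl, copper_strip, beeswax from where it was at the start of the episode above 0.03 m).
It also fails if it takes over 120 s, if anything falls off the work surface, if the arm or the gripper's body presses on something with over 40 N, if the wrist force passes 120 N, or if a joint passes its speed limit or range.

## Working session

There is one attempt and no reset: what is moved stays moved. The work goes in short steps, Python scripts to look and compute and a tool call to move; the robot and the scene stay as the last step left them, time stands still between calls to the robot, and variables do not carry over. Pictures are saved under pics/ and viewed, at most 14 in all, crops included, and the job is handed in when it is done.

```bash
ls; mkdir -p pics
```

Run:
```python
from cell import env
import cv2,numpy as np
print(env.get_obs(),env.tip_reach)
for n in("scene","top","wrist"):
    c=env.read_camera(n);cv2.imwrite(f"pics/{n}0.png",c["color"]);print(n,c["fx"],c["cx"],c["cy"],np.round(c["world_from_camera"],3).tolist())
```

```text
cell.py
pics
{'time_s': 0.0, 'qpos': array([-70.41087881,  18.44028142,  -4.01544139,  83.17422524,
         1.29760981,  78.53990704,  -3.26042066]), 'joint_velocities': array([-0.04293321, -0.05237517, -0.11157893, -0.04293381, -0.04259646,
        0.12659771, -0.11574571]), 'effort': array([-8.50683500e-05, -4.91277266e+01, -4.03877953e-01, -3.12524557e+01,
       -6.39783195e-02,  4.38311999e-02,  1.76490903e-04]), 'tool_pos': array([0.20916906, 0.61488593, 0.23845356]), 'tool_rot': array([-1.79890973e+02,  8.24250582e-03,  1.61220636e+02]), 'force': array([ 0.74337613, -0.84531819, -0.64456524]), 'wrist_torque': array([0.01132861, 0.02686484, 0.02071909]), 'grasp_force': 0.0, 'grip_width': 0.08691129906652624} 0.017
scene 423.04382683893954 320.45699152894196 191.00297232957226 [[0.637, -0.565, 0.524, 0.031], [-0.77, -0.448, 0.453, -0.42], [-0.021, -0.693, -0.721, 0.847], [0.0, 0.0, 0.0, 1.0]]
top 496.28536380301506 312.41003520885243 203.33436407924944 [[0.009, -0.987, 0.161, 0.369], [-1.0, -0.013, -0.021, 0.007], [0.023, -0.161, -0.987, 1.004], [0.0, 0.0, 0.0, 1.0]]
wrist 301.15672470254975 320.6316255369809 198.94405572600476 [[0.322, 0.919, 0.227, 0.147], [0.947, -0.312, -0.079, 0.637], [-0.001, 0.241, -0.971, 0.384], [0.0, 0.0, 0.0, 1.0]]
```
View pics/top0.png

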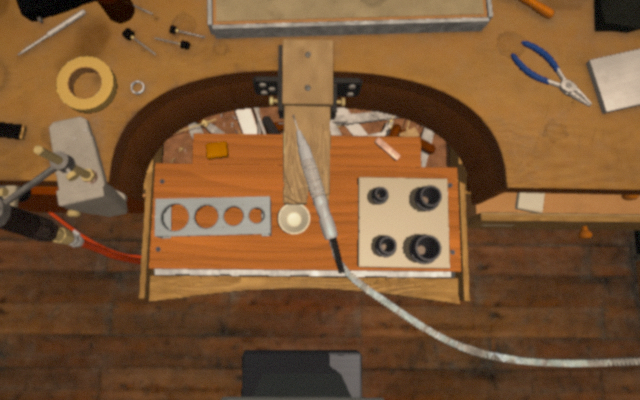

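View pics/scene0.png

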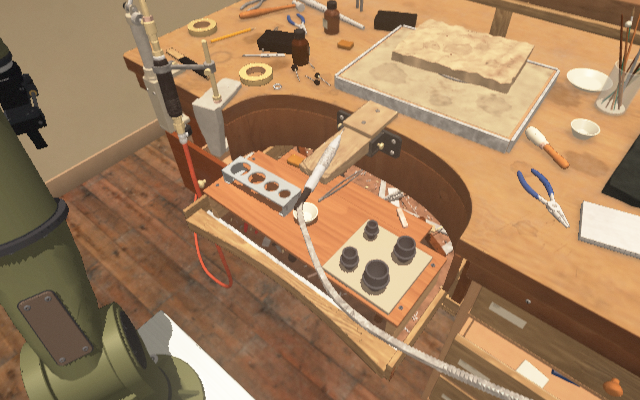

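The top view shows the rack at left (holes at px 174,217; 207,216; 234,215; 257,215, largest on the +y side). The shelf is at right, with crucibles at about (378,195), (425,198), (384,245) and (423,248). Next I'll measure from the top and scene views.

Create h.py:
```python
from cell import env
import cv2,numpy as np
from scipy.spatial.transform import Rotation as R
def ray(c,u,v,z):
    T=c["world_from_camera"];d=T[:3,:3]@[(u-c["cx"])/c["fx"],(v-c["cy"])/c["fy"],1];o=T[:3,3]
    return (o+d*(z-o[2])/d[2])[:2]
def proj(c,p):
    q=np.linalg.inv(c["world_from_camera"])@np.r_[p,1];return np.array([c["fx"]*q[0]/q[2]+c["cx"],c["fy"]*q[1]/q[2]+c["cy"]])
def tool(target,yaw=None):
    "shift in the tool's axes from measured TCP to target"
    o=env.get_obs();r=R.from_euler("xyz",o["tool_rot"],degrees=True)
    return r.inv().apply(np.array(target)-o["tool_pos"])
```

Run:
```python
from h import *
c=env.read_camera("top");im=c["color"]
cv2.imwrite("pics/top1.png",np.hstack([cv2.resize(im[165:280,140:280],None,fx=2.8,fy=3,interpolation=2),cv2.resize(im[165:280,350:490],None,fx=2.8,fy=3,interpolation=2)]))
hsv=cv2.cvtColor(im,cv2.COLOR_BGR2HSV)
def boxes(m,a,x0,x1):
    n,l,s,ce=cv2.connectedComponentsWithStats(m.astype(np.uint8))
    for i in range(1,n):
        if s[i,4]>a and x0<ce[i,0]<x1 and 160<ce[i,1]<275: print(s[i],ce[i].round(1))
        
        if s[i,4]>a and x0<ce[i,0]<x1 and 160<ce[i,1]<275: 
            for z in(.1,.112,.14,.165): print("   ",z,ray(c,*ce[i],z).round(4))
print("dark");boxes((hsv[...,2]<90),100,355,450)
print("grey rack");boxes((hsv[...,1]<60)&(hsv[...,2]>100),500,150,275)
print("shelf");boxes((hsv[...,1]<90)&(hsv[...,2]>140),1500,355,455)
```

```text
dark
[410 187  30  23 526] [424.8 197.7]
    0.1 [ 0.5292 -0.222 ]
    0.112 [ 0.5271 -0.219 ]
    0.14 [ 0.5221 -0.2119]
    0.165 [ 0.5177 -0.2055]
[369 188  18  16 220] [377.5 195.2]
    0.1 [ 0.5329 -0.1337]
    0.112 [ 0.5307 -0.1318]
    0.14 [ 0.5256 -0.1274]
    0.165 [ 0.5211 -0.1236]
[404 235  36  28 681] [421.6 247.7]
    0.1 [ 0.4363 -0.2135]
    0.112 [ 0.4354 -0.2106]
    0.14 [ 0.4333 -0.2038]
    0.165 [ 0.4314 -0.1977]
[373 236  22  20 302] [383.2 245. ]
    0.1 [ 0.4404 -0.143 ]
    0.112 [ 0.4394 -0.141 ]
    0.14 [ 0.4372 -0.1363]
    0.165 [ 0.4352 -0.1322]
grey rack
[ 155  197  116   41 2843] [214.  216.2]
    0.1 [0.4898 0.167 ]
    0.112 [0.4882 0.1648]
    0.14 [0.4845 0.1599]
    0.165 [0.4811 0.1555]
shelf
[ 359  178   90   90 5473] [400.  221.3]
    0.1 [ 0.4845 -0.1747]
    0.112 [ 0.483  -0.1723]
    0.14 [ 0.4794 -0.1667]
    0.165 [ 0.4762 -0.1617]
```

View pics/top1.png

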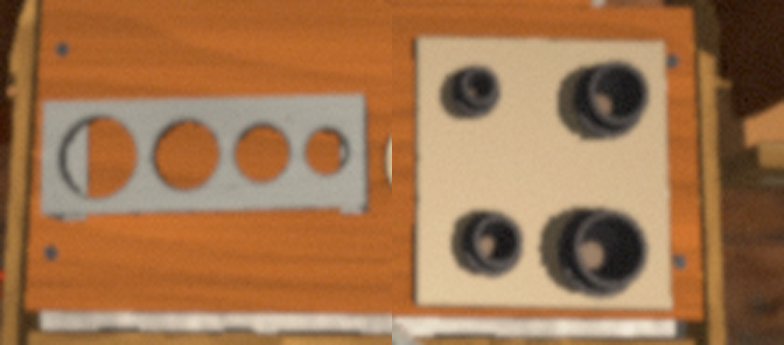

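The four sizes sort as s (378,195), m (384,245), l (425,198) and xl (423,248). I'll clear the torch by going up and then towards the front of the board.

Call:
hand_motion(segments="0,0,-0.04,0,0.087;0,0,-0.08,0,0.087;0,0,-0.12,0,0.087;0,0,-0.16,0,0.087;0,0,-0.2,0,0.087;0,0,-0.21,0,0.087", grip_force=20)

```text
time_s: 0.7
tool_pos: [0.2095, 0.6161, 0.4572]
tool_rot: [179.4, -0.0, 161.2]
force: [0.2, -0.7, 0.3]
grip_width: 0.0871
grasp_force: 0.0
```

Call:
hand_motion(segments="-0.024,-0.031,0,0,0.087;-0.048,-0.062,0,0,0.087;-0.072,-0.093,0,0,0.087;-0.095,-0.124,0,0,0.087;-0.119,-0.155,0,0,0.087;-0.143,-0.186,0,0,0.087;-0.167,-0.217,0,0,0.087;-0.19,-0.247,0,0,0.087")

```text
time_s: 1.37
tool_pos: [0.31, 0.3181, 0.4495]
tool_rot: [180.0, 0.0, 161.2]
force: [1.0, 0.3, 0.5]
grip_width: 0.0868
grasp_force: 0.0
```

Call:
hand_motion(segments="-0.024,-0.013,0,7,0.087;-0.048,-0.026,0,14,0.087;-0.072,-0.039,0,21,0.087;-0.097,-0.052,0,28,0.087;-0.121,-0.064,0,35,0.087;-0.145,-0.077,0,42,0.087;-0.17,-0.09,0,49,0.087;-0.194,-0.103,0,56,0.087")

```text
time_s: 2.03
tool_pos: [0.4609, 0.1591, 0.4496]
tool_rot: [180.0, -0.0, 104.9]
force: [-0.4, 0.8, -0.8]
grip_width: 0.0872
grasp_force: 0.0
```

Call:
hand_motion(segments="0,0,0,7,0.087;0,0,0,14,0.087;0,0,0,15.2,0.087;0,0,0,15.2,0.087")

```text
time_s: 2.37
tool_pos: [0.4601, 0.1604, 0.4494]
tool_rot: [-180.0, 0.0, 90.1]
force: [-0.3, -0.0, 0.2]
grip_width: 0.0872
grasp_force: 0.0
```

Run:
```python
from h import *
c=env.read_camera("wrist");cv2.imwrite("pics/w1.png",c["color"]);print(env.get_obs()["tool_pos"])
print([proj(c,(.484,.16+d,.14)).round(0) for d in(-.0765,-.036,.0115,.066)])
```

```text
[0.45996033 0.16059727 0.44948411]
[array([336., 217.]), array([336., 192.]), array([337., 162.]), array([337., 125.])]
```

View pics/w1.png

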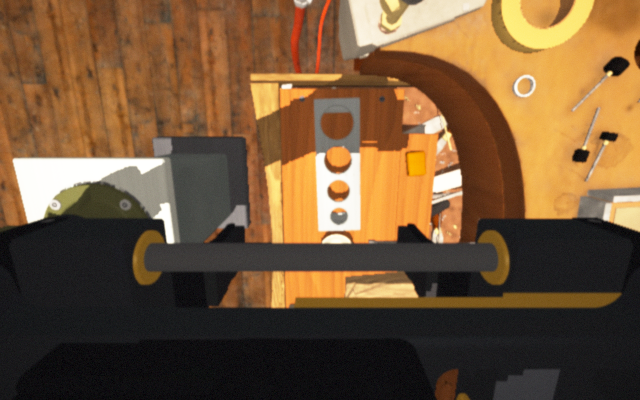

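The wrist view shows the rack plate at px 316–360 × 98–230, with holes at about (340,122), (339,159), (339,190) and (339,216). I'll fit the plate in both views.

Add to h.py:
```python
def plate(name,roi,smax=60,vmin=60,z=.14):
    c=env.read_camera(name);x0,x1,y0,y1=roi
    im=cv2.resize(c["color"][y0:y1,x0:x1],None,fx=4,fy=4,interpolation=cv2.INTER_CUBIC)
    h=cv2.cvtColor(im,cv2.COLOR_BGR2HSV);m=((h[...,1]<smax)&(h[...,2]>vmin)).astype(np.uint8)
    m=cv2.morphologyEx(m,cv2.MORPH_OPEN,np.ones((7,7)))
    k=max(cv2.findContours(m,0,2)[0],key=cv2.contourArea)
    f=np.zeros_like(m);cv2.drawContours(f,[k],-1,1,-1);f=cv2.morphologyEx(f,cv2.MORPH_OPEN,np.ones((45,45)))
    k=max(cv2.findContours(f,0,2)[0],key=cv2.contourArea)[:,0]
    px=lambda k:(k+.5)/4-.5+[x0,y0]
    W=np.array([ray(c,*p,z) for p in px(k)])
    r=cv2.minAreaRect((W*1000).astype(np.float32))
    print(name,"plate",np.round(r[0],1),np.round(r[1],1),round(r[2],2))
    ho=((m==0)&(cv2.erode(f,np.ones((5,5)))>0)).astype(np.uint8)
    for q in cv2.findContours(ho,0,2)[0]:
        if cv2.contourArea(q)>150:
            V=np.array([ray(c,*p,z) for p in px(q[:,0])])*1000;a=cv2.minEnclosingCircle(V.astype(np.float32));print("  hole",np.round(a[0],1),"d",round(2*a[1],1))
```

Run:
```python
from h import *
plate("top",(145,280,185,245),70,90)
plate("wrist",(300,375,90,235),60,50)
```

```text
top plate [486.7 109.6] [65.4 95.3] 2.2
  hole [487.3  86.9] d 27.8
  hole [485.6 126.7] d 35.2
wrist plate [485.  162.3] [ 66.1 201.1] 2.06
  hole [488.1  92.8] d 22.5
  hole [486.5 127. ] d 34.7
  hole [484.7 175.4] d 43.5
  hole [482.6 228.6] d 49.6
```

The rack centre is at (0.485, 0.1625) with a yaw of 2.1°, and the two views agree. Tool x is now world y and tool y is world x. I'll move over the shelf next.

Call:
hand_motion(segments="-0.041,0,0,0,0.087;-0.082,0,0,0,0.087;-0.123,0,0,0,0.087;-0.164,0,0,0,0.087;-0.205,0,0,0,0.087;-0.246,0,0,0,0.087;-0.287,0,0,0,0.087;-0.328,0,0,0,0.087")

```text
time_s: 3.18
tool_pos: [0.4597, -0.1694, 0.4499]
tool_rot: [179.9, -0.0, 90.2]
force: [0.6, 0.2, 0.3]
grip_width: 0.0867
grasp_force: 0.0
```

Call:
hand_motion(segments="0,0,0.04,0,0.087;0,0,0.05,0,0.087;0,0,0.05,0,0.087")

```text
time_s: 3.43
tool_pos: [0.459, -0.1665, 0.397]
tool_rot: [-179.7, -0.1, 90.1]
force: [0.6, 1.3, -0.0]
grip_width: 0.0874
grasp_force: 0.0
```

Run:
```python
from h import *
c=env.read_camera("wrist");cv2.imwrite("pics/w2.png",cv2.resize(c["color"][60:260,220:460],None,fx=3,fy=3,interpolation=2));print(env.get_obs()["tool_pos"])
for n,p in dict(s=(.527,-.129,.157),m=(.438,-.138,.162),l=(.523,-.213,.167),xl=(.434,-.206,.172)).items(): print(n,proj(c,p).round(0))
```

```text
[ 0.46005127 -0.16595936  0.39906923]
s [376. 148.]
m [305. 155.]
l [371. 214.]
xl [302. 209.]
```

View pics/w2.png

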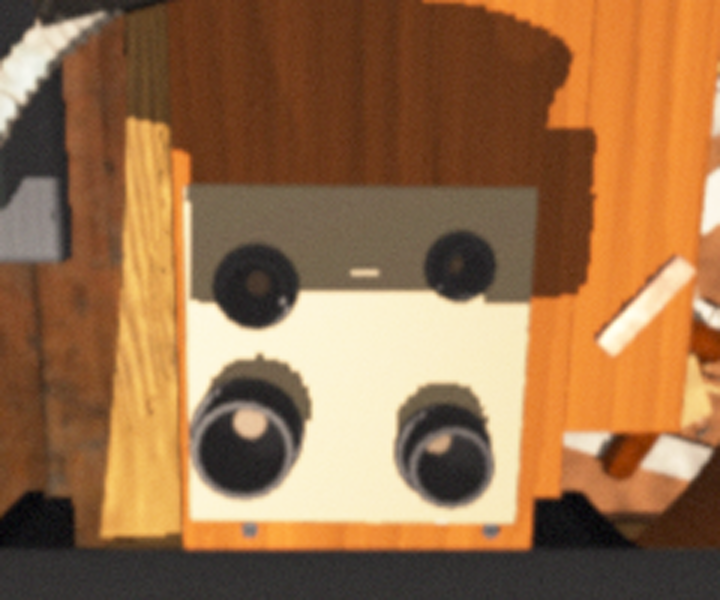

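The wrist crop shows, in full-image pixels, the xl rim centred at (301.7,209.3), l at (370.3,214.7), the m collar at (305.5,155) and the s collar at (373.7,148.3).

Run:
```python
from h import *
c=env.read_camera("wrist")
for n,u,z in [("xl",(301.7,209.3),.172),("l",(370.3,214.7),.167),("m",(305.5,155),.1385),("s",(373.7,148.3),.1365)]: print(n,ray(c,*u,z).round(4))
t=env.read_camera("top")
# silhouettes from the top: dark-blob widths vs. collar / rim sizes
for n,p,d,z in [("s",(.527,-.129),.032,.139),("m",(.438,-.138),.039,.141),("l",(.523,-.213),.038,.167),("xl",(.434,-.206),.045,.172)]: print(n,proj(t,(*p,z)).round(1))
o=env.get_obs();print(o["tool_pos"],c["world_from_camera"][:3,3])
```

```text
xl [ 0.4348 -0.206 ]
l [ 0.5242 -0.2144]
m [ 0.4386 -0.1399]
s [ 0.53   -0.1308]
s [378.2 194.5]
m [384.2 244.6]
l [429.3 194.6]
xl [427.5 245.9]
[ 0.46124876 -0.16604297  0.40107789] [ 0.45935044 -0.10056502  0.54468929]
```

Call:
hand_motion(segments="-0.03,-0.02,0,0,0.062;-0.039,-0.0255,0.03,0,0.062;-0.039,-0.0255,0.07,0,0.062;-0.039,-0.0255,0.11,0,0.062;-0.039,-0.0255,0.14,0,0.062;-0.039,-0.0255,0.14,0,0.062")

```text
time_s: 4.08
tool_pos: [0.4328, -0.2046, 0.2557]
tool_rot: [-179.6, -0.1, 90.2]
force: [-1.5, 0.7, -0.6]
grip_width: 0.0632
grasp_force: 0.0
```

Run:
```python
from h import *
print(np.mean([env.get_obs()["tool_pos"] for _ in range(9)],0), tool((.4345,-.206,.165)).round(4))
c=env.read_camera("wrist");cv2.imwrite("pics/w3.png",c["color"])
```

```text
[ 0.43275781 -0.20455599  0.2557257 ] [-0.0016  0.0024  0.0907]
```

View pics/w3.png

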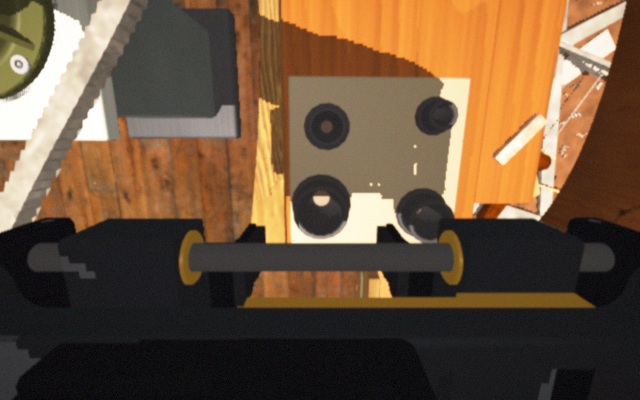

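The view shows xl centred between the fingers (x ≈ 321 px). Now I'll descend and grip.

Call:
hand_motion(segments="-0.001,0.001,0.035,0,0.062;-0.001,0.001,0.065,0,0.062;-0.001,0.001,0.08,0,0.062;-0.001,0.001,0.09,0,0.062;-0.001,0.001,0.09,0,0.062;-0.001,0.001,0.09,0,0.062", grip_force=25)

```text
time_s: 4.63
tool_pos: [0.4376, -0.2079, 0.1717]
tool_rot: [179.8, 0.1, 90.1]
force: [0.2, -0.6, 0.2]
grip_width: 0.0618
grasp_force: 0.0
```

Call:
hand_motion(segments="0,0,0,0,0.04;0,0,0,0,0.04;0,0,0,0,0.04;0,0,0,0,0.04;0,0,0,0,0.04;0,0,0,0,0.04")

```text
time_s: 5.13
tool_pos: [0.4361, -0.2079, 0.1703]
tool_rot: [179.9, 0.0, 90.0]
force: [-1.4, 0.2, 6.0]
grip_width: 0.0445
grasp_force: 24.8
```

Call:
hand_motion(segments="0,0,-0.005,0,0.04;0,0,-0.015,0,0.04;0,0,-0.04,0,0.04;0,0,-0.08,0,0.04;0,0,-0.12,0,0.04;0,0,-0.16,0,0.04;0,0,-0.2,0,0.04;0,0,-0.23,0,0.04")

```text
time_s: 5.8
tool_pos: [0.4359, -0.2079, 0.4035]
tool_rot: [179.8, -0.0, 90.0]
force: [0.8, -0.4, -1.1]
grip_width: 0.045
grasp_force: 24.7
```

Call:
hand_motion(segments="0,0,0,0,0.04;0,0,0,0,0.04")

```text
time_s: 5.97
tool_pos: [0.4364, -0.208, 0.4013]
tool_rot: [179.8, 0.0, 90.0]
force: [0.6, 0.3, -2.4]
grip_width: 0.0449
grasp_force: 24.7
```

Run:
```python
from h import *
print(tool((.4828,.2286,.40)).round(4))
c=env.read_camera("wrist");cv2.imwrite("pics/w4.png",c["color"])
```

```text
[0.4366 0.0465 0.0013]
```

View pics/w4.png

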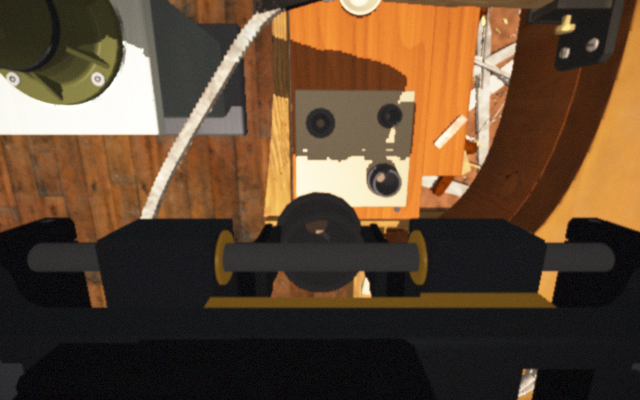

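xl is held upright. I'll carry it across above the handpiece.

Call:
hand_motion(segments="0.02,0.003,0,0,0.04;0.06,0.007,0,0,0.04;0.1,0.012,0,0,0.04;0.14,0.016,0,0,0.04;0.18,0.02,0,0,0.04;0.22,0.024,0,0,0.04;0.26,0.028,0,0,0.04;0.3,0.032,0,0,0.04")

```text
time_s: 6.68
tool_pos: [0.4666, 0.094, 0.3976]
tool_rot: [-179.8, 0.1, 90.0]
force: [1.4, 1.0, -1.4]
grip_width: 0.0449
grasp_force: 24.7
```

Call:
hand_motion(segments="0.04,0.005,0,0,0.04;0.08,0.009,0,0,0.04;0.11,0.012,0,0,0.04;0.13,0.0145,0.02,0,0.04;0.1365,0.0145,0.06,0,0.04;0.1365,0.0145,0.1,0,0.04;0.1365,0.0145,0.13,0,0.04;0.1365,0.0145,0.15,0,0.04")

```text
time_s: 7.35
tool_pos: [0.4791, 0.2275, 0.2433]
tool_rot: [-179.6, 0.3, 90.0]
force: [-0.2, -0.4, -1.0]
grip_width: 0.0452
grasp_force: 24.7
```

Call:
hand_motion(segments="0,0,0,0,0.04;0,0,0,0,0.04;0,0,0,0,0.04")

```text
time_s: 7.6
tool_pos: [0.4825, 0.229, 0.2504]
tool_rot: [180.0, -0.0, 90.0]
force: [-0.8, 0.7, -1.0]
grip_width: 0.0451
grasp_force: 24.7
```

Run:
```python
from h import *
print(tool((.4828,.2286,.170)).round(4))
c=env.read_camera("wrist");cv2.imwrite("pics/w5.png",c["color"][:,:])
c=env.read_camera("scene");cv2.imwrite("pics/s5.png",cv2.resize(c["color"][100:260,180:380],None,fx=4,fy=3.7,interpolation=2))
```

```text
[-0.0004  0.0003  0.0804]
```

View pics/s5.png

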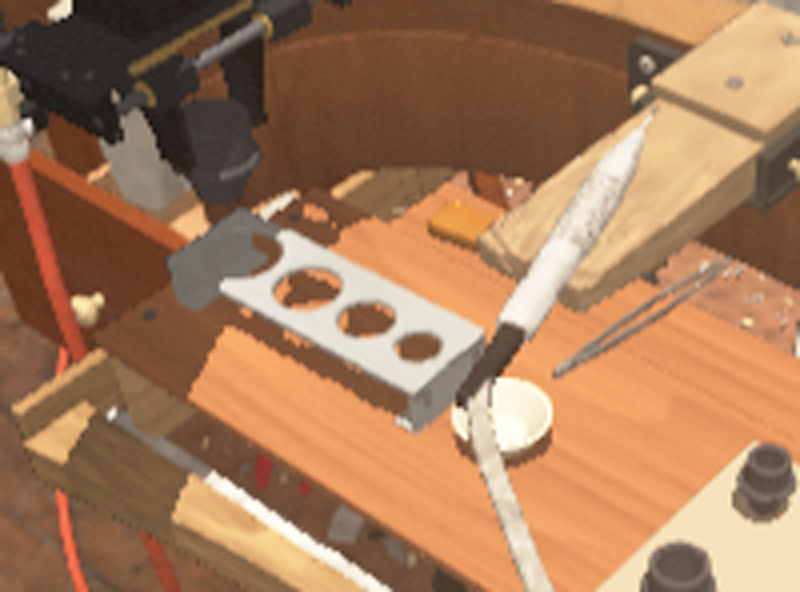

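The scene view shows xl upright above the large hole, in the hole's shadow at crop (235,250). Lowering now.

Call:
hand_motion(segments="0,0,0.02,0,0.04;0,0,0.04,0,0.04;0,0,0.05,0,0.04;0,0,0.06,0,0.04;0,0,0.066,0,0.04;0,0,0.072,0,0.04;0,0,0.076,0,0.04;0,0,0.078,0,0.04")

```text
time_s: 8.37
tool_pos: [0.4824, 0.2289, 0.1715]
tool_rot: [180.0, -0.0, 90.0]
force: [0.4, 0.3, -0.5]
grip_width: 0.0448
grasp_force: 24.7
```

Call:
hand_motion(segments="0,0,0.001,0,0.04;0,0,0.002,0,0.04;0,0,0.002,0,0.04")

```text
time_s: 8.62
tool_pos: [0.4825, 0.2286, 0.1704]
tool_rot: [180.0, -0.0, 90.0]
force: [-1.1, -1.5, 2.6]
grip_width: 0.0449
grasp_force: 24.8
```

Call:
hand_motion(segments="0,0,0,0,0.05;0,0,0,0,0.06;0,0,0,0,0.062;0,0,0,0,0.062;0,0,-0.02,0,0.062;0,0,-0.06,0,0.062;0,0,-0.1,0,0.062;0,0,-0.14,0,0.062")

```text
time_s: 9.28
tool_pos: [0.4817, 0.2288, 0.3109]
tool_rot: [-180.0, 0.0, 90.0]
force: [1.4, 0.5, 0.7]
grip_width: 0.0619
grasp_force: 0.0
```

Call:
hand_motion(segments="0,0,-0.04,0,0.062;0,0,-0.08,0,0.062;0,0,-0.09,0,0.062;0,0,-0.09,0,0.062")

```text
time_s: 9.62
tool_pos: [0.4835, 0.2297, 0.4037]
tool_rot: [179.6, -0.2, 90.0]
force: [0.4, 0.4, -1.2]
grip_width: 0.0619
grasp_force: 0.0
```

Run:
```python
from h import *
print(tool((.524,-.214,.40)).round(4))
t=env.read_camera("wrist");cv2.imwrite("pics/w6.png",cv2.resize(t["color"][60:260,220:460],None,fx=3,fy=3))
```

```text
[-0.4437  0.0403  0.002 ]
```

View pics/w6.png

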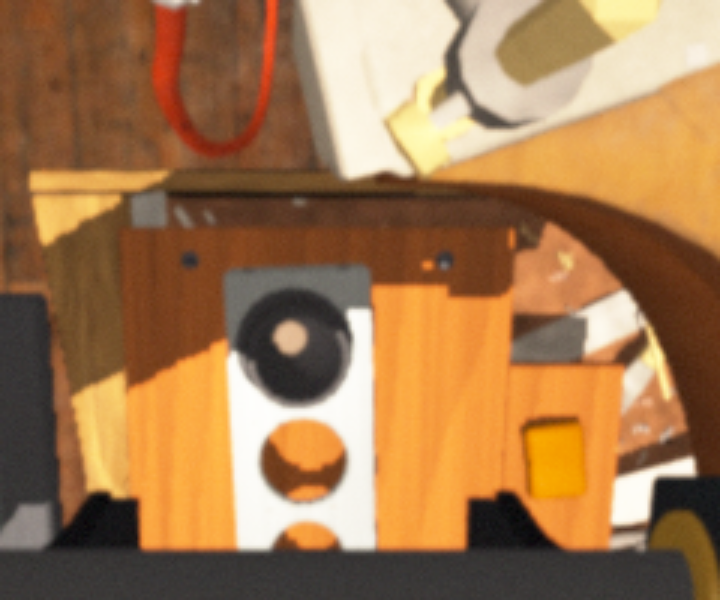

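xl sits centred in its hole (crop 297,345). Next is l. Its fingers stay along x.

Call:
hand_motion(segments="-0.04,0.004,0,0,0.054;-0.08,0.008,0,0,0.054;-0.12,0.012,0,0,0.054;-0.16,0.016,0,0,0.054;-0.2,0.02,0,0,0.054;-0.24,0.024,0,0,0.054;-0.28,0.028,0,0,0.054;-0.32,0.03,0,0,0.054")

```text
time_s: 10.33
tool_pos: [0.5115, -0.0927, 0.3972]
tool_rot: [-179.8, -0.0, 90.0]
force: [1.6, -0.8, 0.7]
grip_width: 0.054
grasp_force: 0.0
```

Call:
hand_motion(segments="-0.04,0.004,0,0,0.054;-0.08,0.008,0,0,0.054;-0.115,0.0105,0.02,0,0.054;-0.1235,0.0105,0.06,0,0.054;-0.1235,0.0105,0.1,0,0.054;-0.1235,0.0105,0.14,0,0.054;-0.1235,0.0105,0.16,0,0.054;-0.1235,0.0105,0.16,0,0.054")

```text
time_s: 11.0
tool_pos: [0.5185, -0.2128, 0.232]
tool_rot: [-179.3, -0.2, 90.0]
force: [-0.3, 0.5, 0.6]
grip_width: 0.0542
grasp_force: 0.0
```

Call:
hand_motion(segments="0,0,0,0,0.054;0,0,0,0,0.054")

```text
time_s: 11.17
tool_pos: [0.5232, -0.2148, 0.2403]
tool_rot: [179.9, 0.0, 90.0]
force: [-0.1, -0.3, 0.3]
grip_width: 0.0541
grasp_force: 0.0
```

Run:
```python
from h import *
print(tool((.524,-.214,.165)).round(4))
c=env.read_camera("wrist");cv2.imwrite("pics/w7.png",c["color"])
```

```text
[0.0008 0.0007 0.0753]
```

View pics/w7.png

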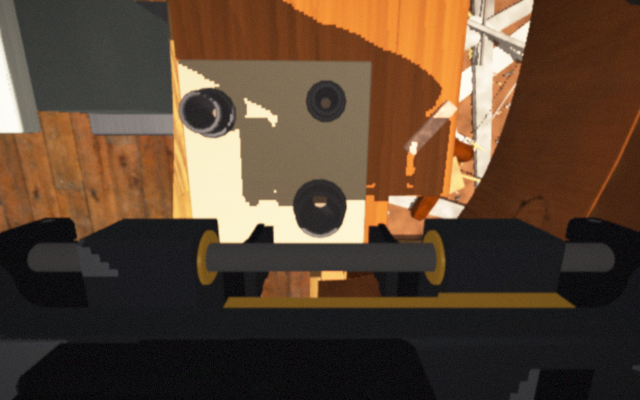

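l is centred between the fingers (px 320,208). Descend, grip and lift.

Call:
hand_motion(segments="0,0,0.035,0,0.054;0,0,0.06,0,0.054;0,0,0.07,0,0.054;0,0,0.075,0,0.054;0,0,0.075,0,0.054;0,0,0.075,0,0.054", grip_force=25)

```text
time_s: 11.72
tool_pos: [0.5239, -0.215, 0.1662]
tool_rot: [179.9, 0.0, 90.0]
force: [0.3, -0.1, 0.6]
grip_width: 0.0538
grasp_force: 0.0
```

Call:
hand_motion(segments="0,0,0,0,0.033;0,0,0,0,0.033;0,0,0,0,0.033;0,0,0,0,0.033;0,0,0,0,0.033;0,0,0,0,0.033")

```text
time_s: 12.22
tool_pos: [0.5231, -0.2148, 0.1653]
tool_rot: [179.9, 0.0, 90.0]
force: [-0.7, -0.1, 3.9]
grip_width: 0.0372
grasp_force: 25.0
```

Call:
hand_motion(segments="0,0,-0.005,0,0.033;0,0,-0.015,0,0.033;0,0,-0.04,0,0.033;0,0,-0.08,0,0.033;0,0,-0.12,0,0.033;0,0,-0.16,0,0.033;0,0,-0.2,0,0.033;0,0,-0.235,0,0.033")

```text
time_s: 12.88
tool_pos: [0.5224, -0.2147, 0.4031]
tool_rot: [179.9, 0.0, 90.0]
force: [0.3, -0.8, -0.6]
grip_width: 0.0371
grasp_force: 25.0
```

Call:
hand_motion(segments="0,0,0,0,0.033;0,0,0,0,0.033")

```text
time_s: 13.05
tool_pos: [0.5234, -0.2152, 0.4022]
tool_rot: [179.7, 0.1, 90.0]
force: [-0.3, -0.7, -1.1]
grip_width: 0.0369
grasp_force: 25.0
```

Run:
```python
from h import *
print(tool((.4848,.1741,.40)).round(4))
```

```text
[ 0.3893 -0.0386  0.0016]
```

Call:
hand_motion(segments="0.02,-0.002,0,0,0.033;0.06,-0.006,0,0,0.033;0.1,-0.01,0,0,0.033;0.14,-0.014,0,0,0.033;0.18,-0.018,0,0,0.033;0.22,-0.022,0,0,0.033;0.26,-0.026,0,0,0.033;0.3,-0.03,0,0,0.033")

```text
time_s: 13.72
tool_pos: [0.4913, 0.0872, 0.3982]
tool_rot: [-179.9, 0.0, 90.0]
force: [1.6, 0.1, -0.5]
grip_width: 0.0375
grasp_force: 25.0
```

Call:
hand_motion(segments="0.04,-0.004,0,0,0.033;0.07,-0.007,0,0,0.033;0.085,-0.0085,0,0,0.033;0.089,-0.0085,0.03,0,0.033;0.089,-0.0085,0.07,0,0.033;0.089,-0.0085,0.11,0,0.033;0.089,-0.0085,0.14,0,0.033;0.089,-0.0085,0.15,0,0.033")

```text
time_s: 14.38
tool_pos: [0.4803, 0.173, 0.2429]
tool_rot: [-179.4, 0.3, 90.0]
force: [-1.0, -0.1, -1.3]
grip_width: 0.0377
grasp_force: 25.0
```

Call:
hand_motion(segments="0,0,0,0,0.033;0,0,0,0,0.033;0,0,0,0,0.033")

```text
time_s: 14.63
tool_pos: [0.4853, 0.1748, 0.2517]
tool_rot: [179.8, -0.1, 90.0]
force: [0.6, 0.3, -0.6]
grip_width: 0.037
grasp_force: 25.0
```

Run:
```python
from h import *
print(tool((.4848,.1741,.167)).round(4))
c=env.read_camera("wrist");cv2.imwrite("pics/w8.png",c["color"])
```

```text
[-0.0008 -0.0008  0.0847]
```

View pics/w8.png

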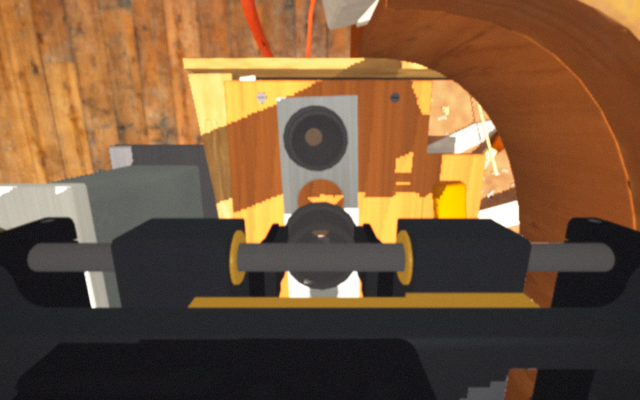

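l is held over its hole (px 320,240), with xl seated beyond it. Lowering.

Call:
hand_motion(segments="0,0,0.02,0,0.033;0,0,0.04,0,0.033;0,0,0.055,0,0.033;0,0,0.065,0,0.033;0,0,0.072,0,0.033;0,0,0.077,0,0.033;0,0,0.08,0,0.033;0,0,0.081,0,0.033")

```text
time_s: 15.35
tool_pos: [0.4845, 0.1745, 0.1689]
tool_rot: [180.0, -0.0, 90.0]
force: [-0.3, -0.0, -0.3]
grip_width: 0.0374
grasp_force: 25.0
```

Call:
hand_motion(segments="0,0,0.001,0,0.033;0,0,0.002,0,0.033;0,0,0.002,0,0.033")

```text
time_s: 15.6
tool_pos: [0.4847, 0.1746, 0.1675]
tool_rot: [179.9, -0.0, 90.0]
force: [0.1, -0.3, 2.2]
grip_width: 0.0374
grasp_force: 25.0
```

Contact is made. Release, rise, and go to m at (0.4385, -0.139), from current (0.4847, 0.1746).

Call:
hand_motion(segments="0,0,0,0,0.042;0,0,0,0,0.05;0,0,0,0,0.054;0,0,0,0,0.054;0,0,-0.02,0,0.054;0,0,-0.06,0,0.054;0,0,-0.1,0,0.054;0,0,-0.14,0,0.054")

```text
time_s: 16.27
tool_pos: [0.4837, 0.1741, 0.3079]
tool_rot: [-180.0, 0.0, 90.0]
force: [0.4, 0.5, -0.4]
grip_width: 0.0538
grasp_force: 0.0
```

Call:
hand_motion(segments="0,0,-0.04,0,0.05;0,0,-0.08,0,0.05;0,0,-0.093,0,0.05;-0.04,-0.006,-0.093,0,0.05;-0.08,-0.012,-0.093,0,0.05;-0.12,-0.018,-0.093,0,0.05;-0.16,-0.024,-0.093,0,0.05;-0.2,-0.03,-0.093,0,0.05")

```text
time_s: 16.93
tool_pos: [0.4536, -0.0275, 0.3996]
tool_rot: [180.0, -0.0, 90.0]
force: [0.9, 0.1, 0.3]
grip_width: 0.0498
grasp_force: 0.0
```

Call:
hand_motion(segments="-0.04,-0.006,0,0,0.047;-0.08,-0.012,0,0,0.047;-0.11,-0.016,0.02,0,0.047;-0.1135,-0.016,0.06,0,0.047;-0.1135,-0.016,0.1,0,0.047;-0.1135,-0.016,0.14,0,0.047;-0.1135,-0.016,0.16,0,0.047;-0.1135,-0.016,0.16,0,0.047")

```text
time_s: 17.6
tool_pos: [0.435, -0.1386, 0.235]
tool_rot: [-179.5, -0.0, 90.0]
force: [-0.6, -0.2, 0.3]
grip_width: 0.0472
grasp_force: 0.0
```

Call:
hand_motion(segments="0,0,0,0,0.047;0,0,0,0,0.047;0,0,0,0,0.047")

```text
time_s: 17.85
tool_pos: [0.4397, -0.1394, 0.2417]
tool_rot: [179.8, 0.0, 90.0]
force: [-0.0, 0.2, -0.9]
grip_width: 0.0472
grasp_force: 0.0
```

Run:
```python
from h import *
print(tool((.4385,-.139,.162)).round(4))
c=env.read_camera("wrist");cv2.imwrite("pics/w9.png",c["color"])
```

```text
[ 0.0004 -0.0015  0.0797]
```

View pics/w9.png

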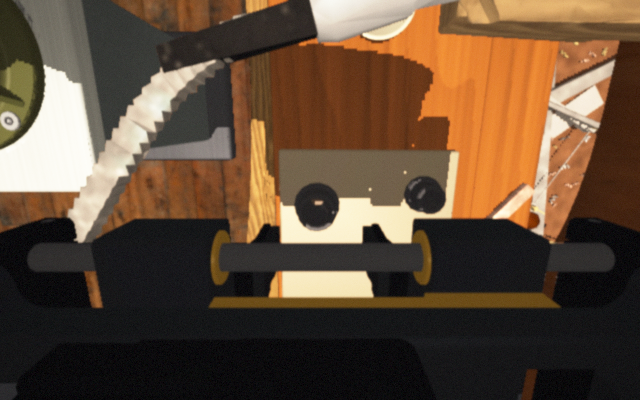

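m is at px (318,206), nearly centred between the fingers. Grip it.

Call:
hand_motion(segments="0,-0.001,0.035,0,0.047;0,-0.001,0.06,0,0.047;0,-0.001,0.074,0,0.047;0,-0.001,0.079,0,0.047;0,-0.001,0.079,0,0.047;0,-0.001,0.079,0,0.047", grip_force=25)

```text
time_s: 18.4
tool_pos: [0.4383, -0.1393, 0.1618]
tool_rot: [179.9, 0.0, 90.0]
force: [0.1, -0.2, -0.5]
grip_width: 0.0469
grasp_force: 0.0
```

Call:
hand_motion(segments="0,0,0,0,0.027;0,0,0,0,0.027;0,0,0,0,0.027;0,0,0,0,0.027;0,0,0,0,0.027;0,0,0,0,0.027")

```text
time_s: 18.9
tool_pos: [0.4376, -0.1392, 0.1612]
tool_rot: [179.9, -0.0, 90.0]
force: [-0.5, -0.3, 5.0]
grip_width: 0.0303
grasp_force: 25.0
```

Call:
hand_motion(segments="0,0,-0.005,0,0.027;0,0,-0.015,0,0.027;0,0,-0.04,0,0.027;0,0,-0.08,0,0.027;0,0,-0.12,0,0.027;0,0,-0.16,0,0.027;0,0,-0.2,0,0.027;0,0,-0.238,0,0.027")

```text
time_s: 19.57
tool_pos: [0.4367, -0.1393, 0.4015]
tool_rot: [179.9, -0.0, 90.0]
force: [0.3, -0.5, 0.1]
grip_width: 0.0303
grasp_force: 24.9
```

Call:
hand_motion(segments="0,0,0,0,0.027;0,0,0,0,0.027")

```text
time_s: 19.73
tool_pos: [0.4381, -0.1395, 0.4011]
tool_rot: [179.7, -0.0, 90.0]
force: [-0.0, 0.6, -1.4]
grip_width: 0.0306
grasp_force: 24.9
```

Run:
```python
from h import *
print(tool((.4865,.1266,.40)).round(4))
```

```text
[0.2661 0.0484 0.0013]
```

Call:
hand_motion(segments="0.02,0.004,0,0,0.027;0.06,0.011,0,0,0.027;0.1,0.018,0,0,0.027;0.14,0.025,0,0,0.027;0.18,0.032,0,0,0.027;0.22,0.04,0,0,0.027;0.25,0.046,0,0,0.027;0.266,0.0485,0,0,0.027")

```text
time_s: 20.4
tool_pos: [0.4847, 0.1317, 0.3962]
tool_rot: [-179.8, 0.0, 90.4]
force: [-1.1, 0.2, -0.5]
grip_width: 0.0305
grasp_force: 24.9
```

Call:
hand_motion(segments="0,0,0,0,0.027;0,0,0.03,0,0.027;0,0,0.07,0,0.027;0,0,0.11,0,0.027;0,0,0.14,0,0.027;0,0,0.15,0,0.027;0,0,0.15,0,0.027;0,0,0.15,0,0.027")

```text
time_s: 21.07
tool_pos: [0.4861, 0.126, 0.2496]
tool_rot: [180.0, -0.0, 89.9]
force: [0.4, -0.4, -0.0]
grip_width: 0.0302
grasp_force: 24.9
```

Run:
```python
from h import *
print(tool((.4865,.1266,.165)).round(4))
c=env.read_camera("wrist");cv2.imwrite("pics/w10.png",c["color"])
```

```text
[0.0006 0.0003 0.0846]
```

View pics/w10.png

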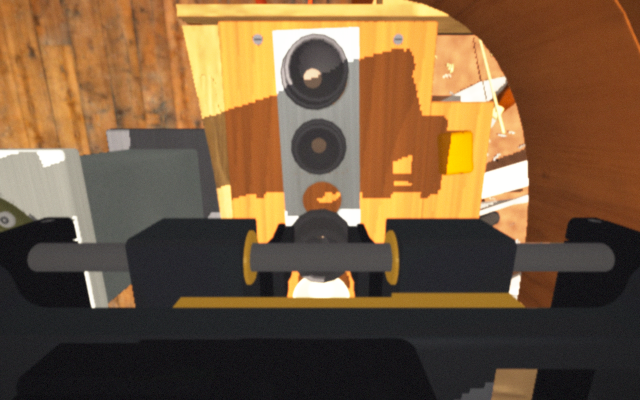

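xl and l are both seated (px 316,72 and 319,147), and m is over its hole. Lowering.

Call:
hand_motion(segments="0,0,0.02,0,0.027;0,0,0.04,0,0.027;0,0,0.055,0,0.027;0,0,0.065,0,0.027;0,0,0.072,0,0.027;0,0,0.078,0,0.027;0,0,0.081,0,0.027;0,0,0.082,0,0.027")

```text
time_s: 21.78
tool_pos: [0.4861, 0.127, 0.1669]
tool_rot: [180.0, -0.0, 90.0]
force: [-0.4, 0.1, -0.5]
grip_width: 0.0303
grasp_force: 24.9
```

Call:
hand_motion(segments="0,0,0.001,0,0.027;0,0,0.002,0,0.027;0,0,0.002,0,0.027")

```text
time_s: 22.03
tool_pos: [0.4862, 0.1271, 0.1654]
tool_rot: [179.9, -0.0, 90.0]
force: [-1.0, -1.1, 1.2]
grip_width: 0.0299
grasp_force: 24.9
```

Call:
hand_motion(segments="0,0,0.0005,0,0.035;0,0,0.0005,0,0.042;0,0,0.0005,0,0.046;0,0,0.0005,0,0.046;0,0,-0.02,0,0.046;0,0,-0.06,0,0.046;0,0,-0.1,0,0.046;0,0,-0.14,0,0.046")

```text
time_s: 22.7
tool_pos: [0.4852, 0.1266, 0.3059]
tool_rot: [-180.0, 0.0, 90.0]
force: [1.4, 0.1, 0.0]
grip_width: 0.0461
grasp_force: 0.0
```

Call:
hand_motion(segments="0,0,-0.04,0,0.04;0,0,-0.08,0,0.04;0,0,-0.095,0,0.04;-0.04,0.006,-0.095,0,0.04;-0.08,0.013,-0.095,0,0.04;-0.12,0.02,-0.095,0,0.04;-0.16,0.027,-0.095,0,0.04;-0.2,0.034,-0.095,0,0.04")

```text
time_s: 23.37
tool_pos: [0.5197, -0.075, 0.3998]
tool_rot: [179.9, -0.0, 90.0]
force: [0.9, -0.0, -0.2]
grip_width: 0.0398
grasp_force: 0.0
```

Call:
hand_motion(segments="-0.04,0.007,0,0,0.04;-0.057,0.009,0.02,0,0.04;-0.057,0.009,0.06,0,0.04;-0.057,0.009,0.1,0,0.04;-0.057,0.009,0.14,0,0.04;-0.057,0.009,0.16,0,0.04;-0.057,0.009,0.16,0,0.04;-0.057,0.009,0.16,0,0.04")

```text
time_s: 24.03
tool_pos: [0.5284, -0.13, 0.2392]
tool_rot: [-179.9, 0.0, 90.0]
force: [-0.1, -0.2, 0.5]
grip_width: 0.0401
grasp_force: 0.0
```

Call:
hand_motion(segments="0,0,0,0,0.04;0,0,0,0,0.04")

```text
time_s: 24.2
tool_pos: [0.5302, -0.1304, 0.242]
tool_rot: [179.8, 0.0, 90.0]
force: [-0.2, -0.0, 0.2]
grip_width: 0.0399
grasp_force: 0.0
```

Run:
```python
from h import *
print(tool((.529,-.130,.159)).round(4))
c=env.read_camera("wrist");cv2.imwrite("pics/w11.png",c["color"])
```

```text
[ 0.0004 -0.0015  0.0829]
```

View pics/w11.png

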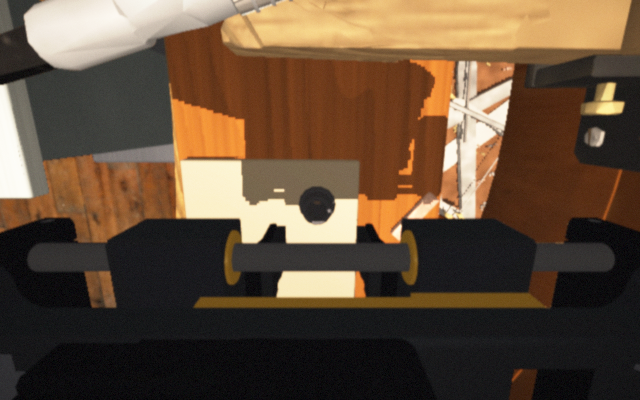

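s is at px (317,205). I'll shift about 1.5 mm and descend.

Call:
hand_motion(segments="0,-0.0015,0.035,0,0.04;0,-0.0015,0.06,0,0.04;0,-0.0015,0.075,0,0.04;0,-0.0015,0.081,0,0.04;0,-0.0015,0.081,0,0.04;0,-0.0015,0.081,0,0.04", grip_force=20)

```text
time_s: 24.75
tool_pos: [0.5282, -0.1303, 0.1599]
tool_rot: [179.9, 0.0, 90.0]
force: [0.3, -0.8, 0.3]
grip_width: 0.0396
grasp_force: 0.0
```

Call:
hand_motion(segments="0,0,0,0,0.02;0,0,0,0,0.02;0,0,0,0,0.02;0,0,0,0,0.02;0,0,0,0,0.02;0,0,0,0,0.02")

```text
time_s: 25.25
tool_pos: [0.5278, -0.1302, 0.1593]
tool_rot: [179.9, -0.0, 90.0]
force: [-0.1, 1.0, 3.9]
grip_width: 0.0237
grasp_force: 20.0
```

Call:
hand_motion(segments="0,0,-0.005,0,0.02;0,0,-0.015,0,0.02;0,0,-0.04,0,0.02;0,0,-0.08,0,0.02;0,0,-0.12,0,0.02;0,0,-0.16,0,0.02;0,0,-0.2,0,0.02;0,0,-0.24,0,0.02")

```text
time_s: 25.92
tool_pos: [0.5266, -0.1302, 0.4014]
tool_rot: [179.9, -0.0, 90.0]
force: [0.6, 0.1, 0.0]
grip_width: 0.0232
grasp_force: 20.0
```

Call:
hand_motion(segments="0,0,0,0,0.02;0,0,0,0,0.02")

```text
time_s: 26.08
tool_pos: [0.5281, -0.1307, 0.4015]
tool_rot: [179.7, 0.0, 90.0]
force: [0.5, 0.4, 0.1]
grip_width: 0.0232
grasp_force: 20.0
```

Run:
```python
from h import *
print(tool((.488,.0861,.40)).round(4))
```

```text
[ 0.2168 -0.0401  0.0012]
```

Call:
hand_motion(segments="0.02,-0.004,0,0,0.02;0.06,-0.011,0,0,0.02;0.1,-0.019,0,0,0.02;0.14,-0.026,0,0,0.02;0.18,-0.033,0,0,0.02;0.205,-0.038,0,0,0.02;0.217,-0.04,0,0,0.02;0.217,-0.04,0,0,0.02")

```text
time_s: 26.75
tool_pos: [0.486, 0.0902, 0.397]
tool_rot: [-179.8, 0.0, 90.4]
force: [0.5, 0.2, -1.1]
grip_width: 0.0234
grasp_force: 20.0
```

Call:
hand_motion(segments="0,0,0,0,0.02;0,0,0.03,0,0.02;0,0,0.07,0,0.02;0,0,0.11,0,0.02;0,0,0.14,0,0.02;0,0,0.15,0,0.02;0,0,0.15,0,0.02;0,0,0.15,0,0.02")

```text
time_s: 27.42
tool_pos: [0.488, 0.0854, 0.2496]
tool_rot: [179.9, 0.0, 89.9]
force: [0.6, 0.4, -0.3]
grip_width: 0.0231
grasp_force: 20.0
```

Run:
```python
from h import *
print(tool((.488,.0861,.165)).round(4))
c=env.read_camera("wrist");cv2.imwrite("pics/w12.png",c["color"])
```

```text
[ 0.0007 -0.0001  0.0846]
```

View pics/w12.png

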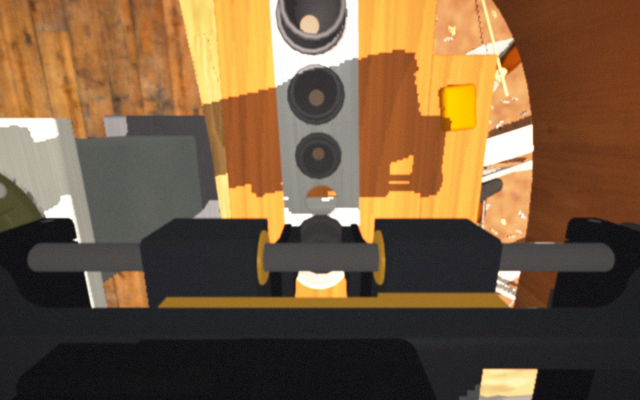

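The other three are seated, and s is over its hole. Lowering s.

Call:
hand_motion(segments="0,0,0.02,0,0.02;0,0,0.04,0,0.02;0,0,0.055,0,0.02;0,0,0.065,0,0.02;0,0,0.072,0,0.02;0,0,0.078,0,0.02;0,0,0.081,0,0.02;0,0,0.082,0,0.02")

```text
time_s: 28.13
tool_pos: [0.4876, 0.087, 0.1669]
tool_rot: [180.0, -0.0, 90.0]
force: [0.2, -0.2, -0.9]
grip_width: 0.0228
grasp_force: 20.0
```

Call:
hand_motion(segments="0,0,0.001,0,0.02;0,0,0.002,0,0.02;0,0,0.0025,0,0.02;0,0,0.0025,0,0.02")

```text
time_s: 28.47
tool_pos: [0.4877, 0.0871, 0.1653]
tool_rot: [179.9, -0.0, 90.0]
force: [-1.1, -0.5, 4.1]
grip_width: 0.0231
grasp_force: 20.0
```

I have now viewed 15 pictures, one over the limit of 14, so the last check will be numeric only. Release and lift clear.

Call:
hand_motion(segments="0,0,0,0,0.028;0,0,0,0,0.035;0,0,0,0,0.04;0,0,0,0,0.04;0,0,-0.02,0,0.04;0,0,-0.06,0,0.04;0,0,-0.1,0,0.04;0,0,-0.14,0,0.04")

```text
time_s: 29.13
tool_pos: [0.4867, 0.0867, 0.3053]
tool_rot: [-179.9, 0.0, 90.0]
force: [1.3, 0.4, 0.8]
grip_width: 0.0401
grasp_force: 0.0
```

Call:
hand_motion(segments="0,0,-0.04,0,0.04;0,0,-0.08,0,0.04;-0.03,-0.02,-0.1,0,0.04;-0.06,-0.03,-0.1,0,0.04;-0.06,-0.03,-0.1,0,0.04;-0.06,-0.03,-0.1,0,0.04;-0.06,-0.03,-0.1,0,0.04")

```text
time_s: 29.72
tool_pos: [0.4571, 0.0274, 0.4037]
tool_rot: [-180.0, -0.0, 90.0]
force: [-0.8, 0.1, 0.2]
grip_width: 0.0398
grasp_force: 0.0
```

Run:
```python
from h import *
for n in("wrist","scene","top"):
    c=env.read_camera(n);hsv=cv2.cvtColor(c["color"],cv2.COLOR_BGR2HSV)
    m=((hsv[...,2]<85)&(hsv[...,1]<110)).astype(np.uint8)
    k,l,s,ce=cv2.connectedComponentsWithStats(m)
    print(n)
    for q,x,y,H in [("s",.488,.0861,45),("m",.4865,.1266,50),("l",.4848,.1741,55),("xl",.4828,.2286,60)]:
        zf={"s":.118,"m":.116,"l":.114,"xl":.112}[q];p=proj(c,(x,y,.145));print(q,p.round(0),end=" ")
        if 0<=p[0]<640 and 0<=p[1]<400:
            i=l[int(p[1]),int(p[0])];print(s[i],ce[i].round(1),ray(c,*ce[i],.145).round(4) if i else "bg")
        else: print()
```

```text
wrist
s [345. 130.] [332 118  25  25 468] [343.9 130.3] [0.4869 0.0858]
m [344.  98.] [329  83  30  32 733] [343.3  98.1] [0.4853 0.126 ]
l [344.  57.] [     0      0    640    400 142922] [334.2 131.4] bg
xl [343.   8.] [     0      0    640    400 142922] [334.2 131.4] bg
scene
s [284. 192.] [248 166  43  31 530] [268.8 181.6] [0.4892 0.137 ]
m [271. 184.] [248 166  43  31 530] [268.8 181.6] [0.4892 0.137 ]
l [256. 176.] [248 166  43  31 530] [268.8 181.6] [0.4892 0.137 ]
xl [240. 167.] [229 161  20  11 130] [238.8 166.9] [0.4799 0.2307]
top
s [256. 214.] [     0      0    640    400 246470] [319.9 200.5] bg
m [233. 215.] [     0      0    640    400 246470] [319.9 200.5] bg
l [205. 216.] [     0      0    640    400 246470] [319.9 200.5] bg
xl [174. 216.] [158 203  25  29 505] [169.3 217.1] [0.4813 0.2363]
```

```bash
python3 -c "
from cell import env
print(env.sign_off())"
```

```text
the job is handed in; nothing more can be done
None
```

All four crucibles are in their own holes in the rack and the job is handed in at about 30 s, with no verdict returned; xl, l and m were seen seated in wrist pictures and s was checked by contact force and collar position only, and I viewed 15 pictures, one over the limit of 14.

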